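Hold a reference cell in the photometer beam

ROBOT

A 6-joint arm with a two-finger parallel gripper is mounted at the origin on the work surface. World frame = base frame: x ahead of the robot, y to its left, z up, the work surface at z = 0. Lengths are in m, angles in degrees, forces in N, time in s.
With the tool pointing down it reaches from about 0.4 to 0.825 m from the base axis. Payload 7 kg.
Tool frame: the origin (TCP) lies midway between the tips of the shut fingers; the grasp point (between the pads) lies 19 mm behind it; z points along the fingers, y is the line along which they close (so a half turn about z gives the same grasp; the last joint's range is limited). The gripper opens to 88 mm and grips with 3 to 60 N. Pads are 19 mm wide; open, the fingers measure 130 mm over their backs; the gripper's body (78 mm by 193 mm) begins 47 mm behind the grasp point.
Start: joints at [85.376, 20.546, 0.682, 0, -70.136, -16.507], TCP at [0.243, 0.63, 0.227] pointing down, gripper open.
Joint ranges: [-176.03, 176.03], [-82.01, 121.73], [-58.28, 71.71], [-173.87, 95.51], [-174.79, -0.11], [-173.66, 173.66]. Speed limits (degrees/s): [136.94, 136.94, 172.46, 180, 180, 180].

INTERFACE

Orientations are given as [roll, pitch, yaw] about the fixed x, y, z axes, in that order (R = Rz(yaw) Ry(pitch) Rx(roll)).
In Python, from plant import ctrl gives the robot as it stands. The module is installed in compiled form; this text tells all that it offers.
- The arm moves only by the tool play_rows, never from a script. Its argument "commands" is a list that holds one entry, the list of rows, each a list of 7 numbers: the turn, a rotation vector about the tool's x, y, z in rad, then the shift along the tool's x, y, z in cm, then the finger opening in cm, from 0 to 8.76. In form: [[[ax, ay, az, x, y, z, grip], ...]]. A call has 1 to 8 rows; each row is the pose to reach, as a shift and turn from the pose commanded when the call began, along the tool's axes at that moment; what a row does not reach only later rows make up. A row lasts 1/12 s, in which the tool goes at most 41.7 mm and 7.16 degrees, less where a joint would pass 70% of its speed; a pose out of reach is approached as far as the arm can. A call with a gripper value outside its range is refused whole. The fingers move at their own pace and stop on an object; the grip force is fixed at half the most. Time passes only in rows, so rows that repeat a pose let the fingers close. It gives the time, the measured TCP pose, the force, the opening and the grip force at its end, in the units of the state.
- ctrl.get_obs(): the state, without advancing time (a new reading comes with each control period).
- ctrl.snapshot(name): name is "scene" or "top" or "wrist"; returns a dict with "color" (480x640x3 uint8, red, green, blue), "camera_matrix" (3x3 intrinsics, pixels), "origin" and "rotation" of the camera in the world; the wrist camera has in their place "hand_eye" (4x4, takes a point from camera to tool coordinates, whose origin is the TCP and whose axes are the flange's). Camera axes: x right, y down, z forward; pixel columns grow to the right and rows downward; lengths in m; the calibration is good to about 2 mm. A picture is of the moment at which its call begins: read the wrist's pose just before it. There is no depth.
- ctrl.close_job(): hands the job in; it is judged then, once.
Trained networks look in a picture, given as the dict that the camera call returned (one of the last four; its "shot" number tells which), for a name from the list of things; names that differ only in an ending like _2 or _b are one class to them, and where a whole thing is asked for, a point or a joint stands for the part that bears it (a point fixed in the world has none). Each returns a list of dicts, best first, with "conf" (0 to 1); they miss things now and then, are a little off and sometimes report something else, mostly with a low value. They report only what shows in the picture. A call takes as long as a camera call.
- ctrl.find_in(picture, name): "bbox" ([left, top, width, height] in pixels, round what is visible of it).
The state is a dict: "clock": time; "joint_pos": joint angles; "qvel": joint speeds; "tau": joint torques, N m; "tool_pos": TCP position; "orientation": TCP orientation; "force": force on the tool from outside, world axes, zero at the start; "moment": the same for the moment, N m; "opening": finger opening in m; "gripper_force": force on a finger pad.
Only numpy, scipy, OpenCV 4.12 (cv2) and the standard library are available. Lean on these libraries where they do the work, as an engineer would, in place of code of your own. Each camera call takes 0.05 s, during which the arm holds its last target. There are 200 camera calls.

TASK

First slide the photometer's shutter (the one with the red tab) fully open. Then take the blue-capped glass cell out of the rack, touching it only on its two frosted broad faces (never on the clear end windows or the cap), and hold it upright and still in the light path midway between the two lenses, centred on the beam, with its clear windows facing the lenses. Finish while still holding it there, with nothing but the fingers carrying it, and leave the other cells, the bottle and the beaker where they are.

Things in the scene. Friction and masses are not known exactly. Their poses are not given: they have to be found in the camera images.
- photometer: Open-bay photometer, fixed: grey base 110 (x) x 290 (y) x 15 mm, white lamp housing at +y, blue detector housing at -y, each 90 (x) x 85 (y) mm, tops 85 mm above the table, inner faces 100 mm apart. On each a black lens barrel, 30 mm diameter, stands out 10 mm: lens faces 80 mm apart. Origin: centre of the base's underside on the table; y along the beam to the lamp, z up.
- beam (a point): The point on the light path midway between the two lens faces, 60 mm above the table (45 mm above the base plate). Axes as the photometer's: y along the beam, x across it, z up. The middle of the cell (cell_mid) belongs here.
- shutter (a joint): Shutter slide in m: 0 = blocking the lamp's lens, 0.040 = fully open against its stop. It starts between 0 and 0.010. It opens by sliding along the photometer's -x, takes about 3 to 5 N (stiff, damped) and stays where it is left.
- shutter_tab (a point): On the shutter's red tab, 9 mm below its top; moves with it. Tab: 12 mm along the photometer's x (sliding direction) x 8 mm along y, 78 to 109 mm above the table, 33 mm from the beam's midpoint towards the lamp (+y). Axes as the photometer's. Below it the dark steel flag, 28 (x) x 4 (y) mm, 24 to 78 mm above the table.
- rack: White cell rack, fixed: 70 (x) x 190 (y) x 20 mm, three wells in a row along its y at -60, 0, +60 mm, each 15.5 (x) x 35 (y) mm, 14 mm deep (floor 6 mm above the table). The cells stand in them, windows along the rack's y, the upper 36 mm of the glass above the rack. Origin: centre of its underside on the table.
- cell: The glass reference cell with the blue cap, upright in one of the three wells: glass 12.5 mm thick (its x) x 32 mm long (its y, the optical path) x 50 mm tall, plus a 7 mm cap, amber inside, about 50 g. Origin: centre of its underside; z up. The broad faces at x = +-6.25 mm are frosted, the narrow ends at y = +-16 mm are clear windows.
- cell_mid (a point): Middle of the blue-capped cell's glass, 25 mm above its underside; axes as cell.
- cell_frosted: The two frosted faces of the blue-capped cell, each 27 mm along y (centred) x 50 mm tall, 12.5 mm apart outside: where it is to be gripped. Frame the same as cell (origin at the cell's underside centre).
- cell_window_a: Clear window of the blue-capped cell at its +y end (outer face 16 mm from the cell's centre along its y, 11.5 mm wide, from 1 to 49 mm above the underside). The fingers must never touch it. Frame the same as cell (origin at the cell's underside centre).
- cell_window_b: Clear window of the blue-capped cell at its -y end (outer face 16 mm from the cell's centre along its y, 11.5 mm wide, from 1 to 49 mm above the underside). The fingers must never touch it. Frame the same as cell (origin at the cell's underside centre).
- cell_cap: Blue cap of the blue-capped cell, 10 (x) x 26 (y) mm, from 50 to 57 mm above the underside, narrower than the glass. Not to be touched by the fingers. Frame the same as cell.
- cell_yellow: Bystander cell: 12.5 x 32 x 57 mm like the blue-capped cell, with a yellow cap; stands in another well of the rack. Leave alone. Origin: centre of its underside, same axes as cell.
- cell_black: Bystander cell: 12.5 x 32 x 57 mm like the blue-capped cell, with a black cap; stands in another well of the rack. Leave alone. Origin: centre of its underside, same axes as cell.
- bottle: Bystander: grey bottle with a blue cap, 60 mm diameter, 120 mm tall, beyond the work. Origin: centre of its underside.
- beaker: Bystander: small empty glass beaker, 56 mm diameter, 60 mm tall, beside the rack. Origin: centre of its underside.

How it is judged:
By the outcome, as a careful person would: the job done as asked, in the order asked, and still so for the second after the job is handed in, while the arm keeps its last pose, push and grip.
It also fails if it takes over 51 s, if anything falls off the work surface, if the arm or the gripper's body presses on something with over 40 N, if the wrist force passes 120 N, or if a joint passes its speed limit or range.

## Working session

There is one attempt and no reset: what is moved stays moved. The work goes in short steps, Python scripts to look and compute and a tool call to move; the robot and the scene stay as the last step left them, time stands still between calls to the robot, and variables do not carry over. Pictures are saved under pics/ and viewed, at most 10 in all, crops included, and the job is handed in when it is done.

Besides the shell and the picture viewer there is one more tool, called after "Emit:" in YAML: its name, and indented under it one key for each argument. play_rows: Moves the arm, as the interface text tells. Its arguments: {"type":"object","properties":{"commands":{"type":"array","items":{"type":"array","items":{"type":"array","items":{"type":"number"}}}}},"required":["commands"]}

```bash
mkdir -p pics; cat > h.py <<'E'
import numpy as np, cv2
from scipy.spatial.transform import Rotation as R
from plant import ctrl
def snap(n):
    o=ctrl.get_obs(); p=ctrl.snapshot(n)
    if n=="wrist":
        T=np.eye(4);T[:3,:3]=R.from_euler('xyz',o['orientation'],degrees=True).as_matrix();T[:3,3]=o['tool_pos']
        C=T@np.array(p['hand_eye'])
        p['o'],p['R']=C[:3,3],C[:3,:3]
    else: p['o'],p['R']=np.array(p['origin']),np.array(p['rotation'])
    p['K']=np.array(p['camera_matrix'])
    return p
def ray(p,uv): 
    d=p['R']@np.linalg.inv(p['K'])@np.array([uv[0],uv[1],1.]); return p['o'],d/np.linalg.norm(d)
def atz(p,uv,z):
    o,d=ray(p,uv); return o+d*(z-o[2])/d[2]
def proj(p,X):
    c=p['R'].T@(np.array(X)-p['o']); q=p['K']@c; return q[:2]/q[2]
def tri(obs):
    A=np.zeros((3,3));b=np.zeros(3);L=[]
    for p,uv in obs:
        o,d=ray(p,uv);M=np.eye(3)-np.outer(d,d);A+=M;b+=M@o;L.append((o,M))
    X=np.linalg.solve(A,b); return X,max(np.linalg.norm(M@(X-o)) for o,M in L)
def save(p,n): cv2.imwrite('pics/'+n,p['color'][:,:,::-1])
E
python3 - <<'E'
from h import *
print(ctrl.get_obs())
for n in("scene","top","wrist"):
    p=snap(n);save(p,n+'0.png');print(n,p['o'].round(3),p['R'].round(2).tolist(),p['K'][0,0])
    for k in("photometer","shutter","rack","cell","cell_yellow","cell_black","bottle","beaker","cell_cap","cell_frosted","cell_window_a"):
        print(k,[(np.round(d['bbox']).astype(int).tolist(),round(d['conf'],2)) for d in ctrl.find_in(p,k)[:2]])
E
```

```text
{'clock': 0.0, 'joint_pos': array([ 8.53778139e+01,  2.05894151e+01,  6.34419739e-01, -2.03926515e-02,
       -7.01350287e+01, -1.65052928e+01]), 'qvel': array([-0.0159584 ,  0.10527822,  0.02561122, -0.10289079,  0.04682114,
       -0.03761448]), 'tau': array([-1.05288764e-03, -5.82715452e+01,  2.93061000e+01,  6.99717566e+00,
        6.90771107e-03, -1.56751439e-04]), 'tool_pos': array([0.24316533, 0.62916328, 0.22564953]), 'orientation': array([ 1.79908239e+02, -7.19806259e-03, -2.11344176e+01]), 'force': array([-0.04664353, -0.13567951,  0.97969798]), 'moment': array([-0.00070655, -0.00524044,  0.01641067]), 'gripper_force': 0.0, 'opening': 0.08755859193992835}
scene [ 1.146 -0.751  0.722] [-127.79, -1.08, 38.47] 567.5444843317304
photometer [([328, 149, 88, 98], 0.78)]
shutter [([372, 159, 19, 29], 0.81)]
rack [([212, 261, 103, 65], 0.58)]
cell [([281, 250, 19, 28], 0.87)]
cell_yellow [([253, 265, 20, 28], 0.76)]
cell_black [([227, 278, 21, 29], 0.92)]
bottle [([383, 228, 34, 61], 0.59)]
beaker [([119, 311, 44, 47], 0.96), ([212, 262, 101, 64], 0.75)]
cell_cap []
cell_frosted [([284, 256, 12, 18], 0.49)]
cell_window_a []
top [ 0.443 -0.09   1.048] [-168.4, 0.0, -86.38] 436.5015512968161
photometer [([145, 226, 135, 69], 0.64)]
shutter [([184, 258, 16, 10], 0.52)]
rack [([326, 248, 83, 46], 0.56), ([451, 291, 29, 23], 0.53)]
cell [([339, 259, 7, 10], 0.46)]
cell_yellow [([359, 264, 19, 10], 0.42)]
cell_black [([385, 270, 19, 11], 0.52)]
bottle [([281, 178, 25, 31], 0.96)]
beaker []
cell_cap [([188, 256, 14, 17], 0.35)]
cell_frosted [([342, 261, 5, 7], 0.52), ([324, 248, 84, 45], 0.24)]
cell_window_a []
wrist [0.305 0.606 0.385] [[-0.36, -0.9, -0.23], [-0.93, 0.35, 0.09], [0.0, 0.25, -0.97]] 406.3410832569807
photometer []
shutter []
rack []
cell []
cell_yellow []
cell_black []
bottle []
beaker []
cell_cap []
cell_frosted []
cell_window_a []
```

```bash
sed -i "s/np.array(p\['rotation'\])/R.from_euler('xyz',p['rotation'],degrees=True).as_matrix()/" h.py
python3 - <<'E'
import cv2
a=cv2.imread('pics/scene0.png')[130:380,100:450];b=cv2.imread('pics/top0.png')[160:330,120:500]
cv2.imwrite('pics/s1.png',cv2.resize(a,None,fx=2.2,fy=2.2,interpolation=cv2.INTER_CUBIC))
cv2.imwrite('pics/t1.png',cv2.resize(b,None,fx=2.1,fy=2.1,interpolation=cv2.INTER_CUBIC))
E
python3 - <<'E'
from h import *
s=snap("scene");t=snap("top")
c=lambda b:(b[0]+b[2]/2,b[1]+b[3]/2)
for k in("shutter","cell","cell_yellow","cell_black","photometer","rack","bottle"):
    a=ctrl.find_in(s,k);b=ctrl.find_in(t,k)
    if a and b:print(k,c(a[0]['bbox']),c(b[0]['bbox']),tri([(s,c(a[0]['bbox'])),(t,c(b[0]['bbox']))]),atz(t,c(b[0]['bbox']),.06))
E
```

```text
shutter (382.85, 174.25) (193.15, 263.4) (array([0.57306904, 0.2120357 , 0.06911328]), np.float64(0.0030144033875903154)) [0.57195564 0.21268228 0.06      ]
cell (289.90000000000003, 264.40000000000003) (211.35, 259.0) (array([ 0.535879  ,  0.10593949, -0.08452113]), np.float64(0.1204475811382936)) [0.58469594 0.17234429 0.06      ]
cell_yellow (263.7, 277.85) (367.65000000000003, 270.34999999999997) (array([ 0.58405801, -0.18883442,  0.03518093]), np.float64(0.0007966723664089723)) [ 0.58113452 -0.18584705  0.06      ]
cell_black (239.5, 293.90000000000003) (342.85, 264.95) (array([ 0.56902435, -0.17125046, -0.01336012]), np.float64(0.05067813192219857)) [ 0.58996192 -0.12882334  0.06      ]
photometer (372.7, 198.15) (212.64999999999998, 259.85) (array([0.58377066, 0.17369482, 0.03077088]), np.float64(0.004372883270103774)) [0.58292587 0.16915134 0.06      ]
rack (263.15, 293.84999999999997) (366.0, 270.4) (array([ 0.58661816, -0.1907134 , -0.00135812]), np.float64(0.003970001532627362)) [ 0.58078299 -0.18210209  0.06      ]
bottle (399.85, 258.40000000000003) (292.79999999999995, 194.95) (array([7.53900648e-01, 4.21858574e-04, 5.06529500e-02]), np.float64(0.002533221400302063)) [ 0.74894243 -0.00206061  0.06      ]
```

View pics/s1.png

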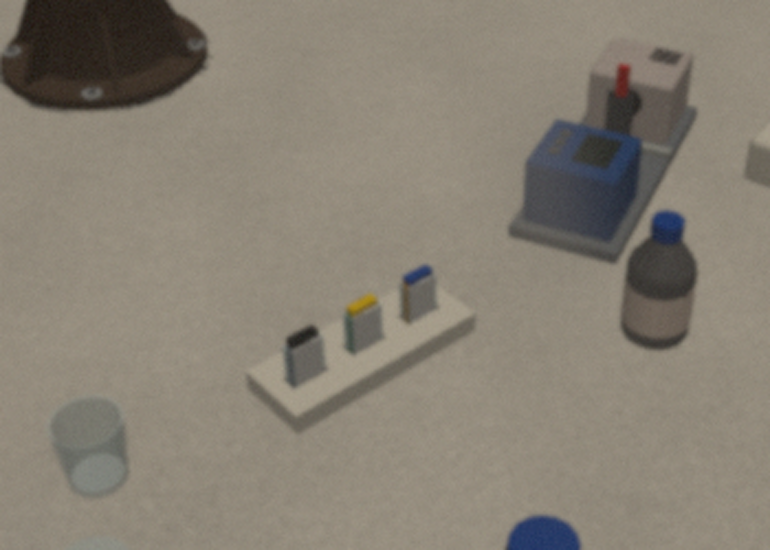

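View pics/t1.png

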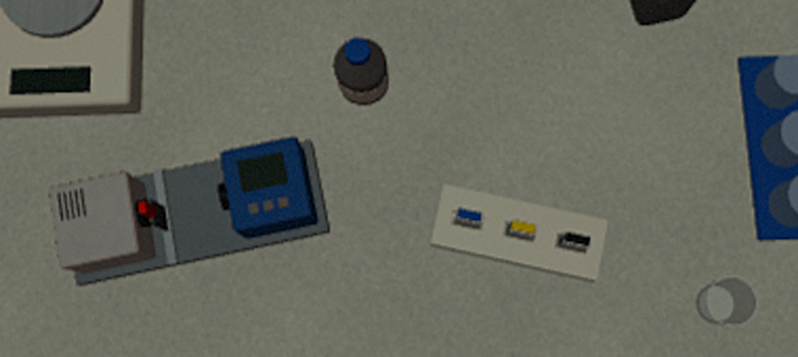

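The scene view shows the photometer at upper right, with the red tab at about (383,165) in the full image. The rack has blue, yellow and black caps from right to left, blue at about (290,254). The top view agrees: red tab at about (190,259), blue cap at about (343,262). Next I'll estimate the yaws.

```bash
python3 - <<'E'
from h import *
t=snap("top")
f=lambda u,v:(u/2.1+120-.25,v/2.1+160-.25)
def rep(n,pts,z):
    P=np.array([atz(t,f(*q),z)[:2] for q in pts]);print(n,P.round(3).tolist())
    return P
P=rep('rack',[(443,185),(607,219),(597,280),(431,244)],.02)
print('c',P.mean(0),'len',np.linalg.norm(P[0]-P[1]),np.linalg.norm(P[1]-P[2]))
d=P[0]+P[3]-P[1]-P[2];print('yaw',np.degrees(np.arctan2(-d[0],d[1])))
Q=rep('base',[(313,141),(328,232),(78,283)],.015)
print('len',np.linalg.norm(Q[1]-Q[2]),np.linalg.norm(Q[0]-Q[1]),'c',(Q[0]+Q[2])/2)
d=Q[2]-Q[1];print('yaw',np.degrees(np.arctan2(-d[0],d[1])))
print('blue',atz(t,f(468,216),.063),'tab',atz(t,f(145,207),.109))
E
```

```text
rack [[0.635, -0.099], [0.608, -0.287], [0.539, -0.277], [0.567, -0.09]]
c [ 0.5872364  -0.18816537] len 0.1895051188105619 0.07014331535606892
yaw -8.484382955809457
base [[0.678, 0.054], [0.574, 0.028], [0.499, 0.303]]
len 0.2849614848084884 0.10777647656813022 c [0.58870252 0.17829337]
yaw 15.268957773771941
blue [ 0.59485856 -0.12786519  0.063     ] tab [0.57604685 0.20849111 0.109     ]
```

Emit:
play_rows:
  commands:
    - [[0,0,0.12,4,2.4,0,8.7],[0,0,0.24,8,4.9,0,6],[0,0,0.36,11.5,7,0,6],[0,0,0.48,15,9.2,0,6],[0,0,0.6,18.5,11.3,0,6],[0,0,0.72,22,13.4,0,6],[0,0,0.84,25.5,15.5,0,6],[0,0,0.942,29,17.7,0,6]]

```text
clock: 3.32
tool_pos: [0.4471, 0.3634, 0.227]
orientation: [-180.0, 0.0, -75.4]
force: [0.0, 0.9, 1.4]
opening: 0.0606
gripper_force: 0.0
```

```bash
cat >> h.py <<'E'
def mv(pos,yaw):
    o=ctrl.get_obs();Rm=R.from_euler('xyz',o['orientation'],degrees=True)
    d=Rm.inv().apply(np.array(pos)-o['tool_pos'])*100
    r=(Rm.inv()*R.from_euler('xyz',[180,0,yaw],degrees=True)).as_rotvec()
    print('at',o['tool_pos'].round(4),o['orientation'].round(2),'F',o['force'].round(1),'open',round(o['opening'],4),'row',r.round(3),d.round(2),'t',round(o['clock'],2))
E
python3 -c "
from h import *
mv([.58,.19,.23],-75)"
```

```text
at [0.4471 0.3634 0.227 ] [-1.7996e+02  3.0000e-02 -7.5430e+01] F [0.  0.9 1.4] open 0.0606 row [-0.001  0.    -0.008] [20.13 -8.5  -0.31] t 3.32
```

Emit:
play_rows:
  commands:
    - [[0,0,-0.008,3.8,-1.6,0,6],[0,0,-0.008,7.4,-3.1,0,6],[0,0,-0.008,11,-4.6,0,6],[0,0,-0.008,14.6,-6.1,0,6],[0,0,-0.008,18,-7.6,0,6],[0,0,-0.008,20.1,-8.5,0,6],[0,0,-0.008,20.1,-8.5,0,6]]

```text
clock: 3.9
tool_pos: [0.5821, 0.1892, 0.2263]
orientation: [180.0, -0.0, -74.9]
force: [-0.3, 0.1, 0.2]
opening: 0.0599
gripper_force: 0.0
```

```bash
python3 -c "
from h import *
p=snap('wrist');save(p,'w1.png');mv([.58,.19,.23],-75)
for k in('photometer','shutter'):print(k,[(d['bbox'],d['conf']) for d in ctrl.find_in(p,k)[:2]])
y=np.radians(15);ex=np.array([np.cos(y),np.sin(y),0]);ey=np.array([-np.sin(y),np.cos(y),0]);c=np.array([.589,.178,0])
for n,a in dict(tabtop=(-.005,.033,.109),b1=(.055,-.145,.015),b2=(.055,.145,.015),b3=(-.055,.145,.015),lt=(.045,.05,.085),lt2=(-.045,.05,.085),dt=(.045,-.05,.085),dt2=(-.045,-.05,.085)).items():print(n,proj(p,c+ex*a[0]+ey*a[1]+[0,0,a[2]]).round(1))
"
```

```text
at [0.5811 0.1906 0.2262] [ 1.7998e+02 -2.0000e-02 -7.4850e+01] F [0.6 0.7 0.3] open 0.0598 row [ 0.    -0.     0.003] [ 0.03  0.12 -0.38] t 3.95
photometer [([247.1, 19.7, 132.7, 359.1], 0.68)]
shutter [([300.9, 240.3, 36.3, 37.7], 0.84)]
tabtop [321.3 265.7]
b1 [248.9  25.7]
b2 [260.6 344.5]
b3 [370.4 344.7]
lt [256.8 277.3]
lt2 [372.5 277.5]
dt [251.8 144.9]
dt2 [377.3 145.2]
```

View pics/w1.png

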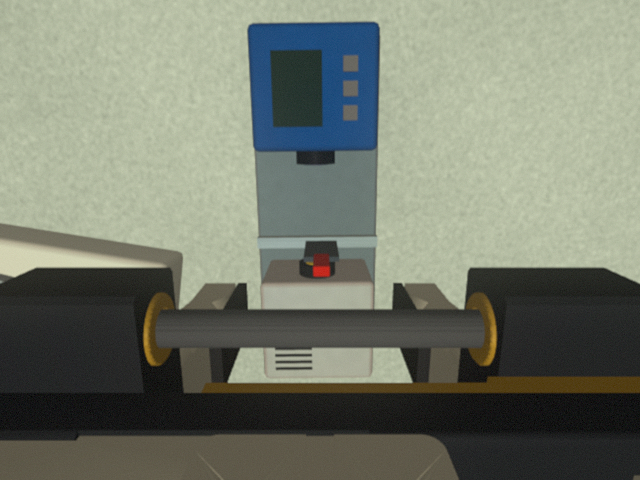

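The wrist view shows the photometer square to the tool: detector top at cols 248-379, rows 23-151, lens at (316,157), red tab at (321,267). Next I'll fit it precisely using colour masks.

```bash
cat > m.py <<'E'
from h import *
def mask(p,kind):
    h=cv2.cvtColor(p['color'],cv2.COLOR_RGB2HSV).astype(int);H,S,V=h[...,0],h[...,1],h[...,2]
    m={'red':((H<8)|(H>172))&(S>150)&(V>70),'blue':(H>100)&(H<125)&(S>130)&(V>50)}[kind]
    return m.astype(np.uint8)
def comp(p,kind,near,rad):
    m=mask(p,kind);n,l,s,c=cv2.connectedComponentsWithStats(m)
    return sorted([(c[i],s[i]) for i in range(1,n) if s[i][4]>3 and np.hypot(*(c[i]-near))<rad],key=lambda t:-t[1][4])
E
python3 - <<'E'
from m import *
w=snap('wrist');t=snap('top');s=snap('scene')
r=[comp(w,'red',(321,267),40)[0],comp(s,'red',(383,165),25)[0]]
q=comp(t,'red',(190,259),20);print('top red',q[:1]);print(r)
print(tri([(w,r[0][0]),(s,r[1][0])]))
if q: print(tri([(w,r[0][0]),(s,r[1][0]),(t,q[0][0])]))
m=mask(w,'blue');n,l,st,c=cv2.connectedComponentsWithStats(cv2.morphologyEx(m,cv2.MORPH_CLOSE,np.ones((9,9))))
i=1+np.argmax(st[1:,4]);cn=max(cv2.findContours((l==i).astype(np.uint8),0,1)[0],key=cv2.contourArea)
a=cv2.approxPolyDP(cv2.convexHull(cn),6,True)[:,0];print(a.tolist(),st[i])
P=np.array([atz(w,u,.085)[:2] for u in a]);print(P.round(4).tolist())
for b in range(len(P)):
    d=P[b]-P[b-1];print(np.linalg.norm(d).round(4),np.degrees(np.arctan2(d[1],d[0])).round(2))
print('lens',atz(w,(316,157),.07))
E
```

```text
top red []
[(array([319.25833333, 260.53055556]), array([311, 249,  18,  23, 360], dtype=int32)), (array([382.52272727, 166.29545455]), array([381, 160,   4,  14,  44], dtype=int32))]
(array([0.57358441, 0.213733  , 0.0899092 ]), np.float64(0.0009414355790781834))
[[374, 17], [373, 141], [254, 143], [248, 19]] [  247    16   131   130 11632]
[[0.5834, 0.0427], [0.5604, 0.1195], [0.6422, 0.1433], [0.6642, 0.066]]
0.0841 -163.88
0.0802 106.68
0.0852 16.23
0.0803 -74.14
lens [0.59677393 0.14165196 0.07      ]
```

```bash
python3 - <<'E'
from m import *
w=snap('wrist');mv([.58,.19,.23],-75)
m=cv2.morphologyEx(mask(w,'blue'),cv2.MORPH_CLOSE,np.ones((9,9)))[:200];m[:, :200]=0;m[:,430:]=0
E={'l':[],'r':[],'t':[],'b':[]}
for v in range(30,131,4):
    x=np.where(m[v])[0];E['l'].append((x[0]-.5,v));E['r'].append((x[-1]+.5,v))
for u in range(262,366,4):
    y=np.where(m[:,u])[0];E['t'].append((u,y[0]-.5));E['b'].append((u,y[-1]+.5))
L={}
for k,v in E.items():
    P=np.array([atz(w,q,.085)[:2] for q in v]);vx,vy,x,y=cv2.fitLine(P.astype(np.float32),cv2.DIST_HUBER,0,.001,.001).ravel()
    L[k]=(np.array([x,y]),np.array([vx,vy]));print(k,(np.degrees(np.arctan2(vy,vx))%180).round(2))
X=lambda a,b:(lambda s:L[a][0]+s[0]*L[a][1])(np.linalg.solve(np.c_[L[a][1],-L[b][1]],L[b][0]-L[a][0]))
C=[X('l','t'),X('r','t'),X('r','b'),X('l','b')]
print(np.round(C,4).tolist(),[np.linalg.norm(C[i]-C[i-1]).round(4) for i in range(4)],'c',np.mean(C,0))
save(w,'w2.png')
E
```

```text
at [0.5795 0.1936 0.2268] [-1.7998e+02  1.0000e-02 -7.4560e+01] F [-0.7  0.4  0. ] open 0.0601 row [-0.     0.     0.008] [ 0.36  0.05 -0.32] t 4.25
l 105.69
r 105.78
t 15.42
b 15.57
[[0.6657000184059143, 0.06480000168085098], [0.5810999870300293, 0.04149999842047691], [0.5586000084877014, 0.12110000103712082], [0.6431999802589417, 0.14470000565052032]] [np.float32(0.0829), np.float32(0.0877), np.float32(0.0827), np.float32(0.0878)] c [0.6121625  0.09303297]
```

View pics/w2.png

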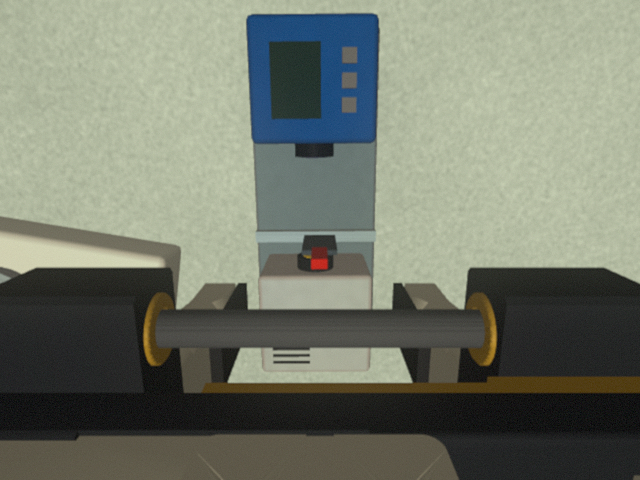

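The settled view agrees: yaw about 15.6°, centre about (0.587, 0.182), and the tab 34 mm along y, as it should be. Next I'll straddle the tab.

```bash
python3 -c "
from h import *
mv([.5738,.2132,.090],-74.4)"
```

```text
at [0.5795 0.1936 0.2268] [-1.7998e+02  1.0000e-02 -7.4560e+01] F [-0.7  0.4  0. ] open 0.0601 row [-0.     0.    -0.003] [-2.04  0.03 13.68] t 4.25
```

Emit:
play_rows:
  commands:
    - [[0,0,-0.003,-1,0,3,5],[0,0,-0.003,-2,0,6,4.5],[0,0,-0.003,-2.05,0,8,4.5],[0,0,-0.003,-2.05,0,9,4.5],[0,0,-0.003,-2.05,0,9,4.5],[0,0,-0.003,-2.05,0,9,4.5]]

```text
clock: 4.75
tool_pos: [0.5747, 0.2129, 0.1371]
orientation: [-180.0, -0.0, -74.4]
force: [-0.1, 0.8, -0.2]
opening: 0.045
gripper_force: 0.0
```

```bash
python3 - <<'E'
from m import *
mv([.5738,.2132,.090],-74.4)
w=snap('wrist');s=snap('scene');save(w,'w3.png')
a=comp(w,'red',(320,260),150);b=comp(s,'red',(383,165),25)
print(a[:2],b[:2])
if a and b:print(tri([(w,a[0][0]),(s,b[0][0])]))
E
```

```text
at [0.5747 0.2129 0.1371] [-1.7999e+02 -3.0000e-02 -7.4420e+01] F [-0.1  0.8 -0.2] open 0.045 row [-0. -0. -0.] [-0.06  0.08  4.71] t 4.75
[(array([319.49870801, 270.79328165]), array([307, 254,  26,  33, 774], dtype=int32))] [(array([382.63636364, 166.38636364]), array([381, 160,   4,  13,  44], dtype=int32))]
(array([0.5737594 , 0.21387162, 0.08968979]), np.float64(0.0008921146262328939))
```

View pics/w3.png

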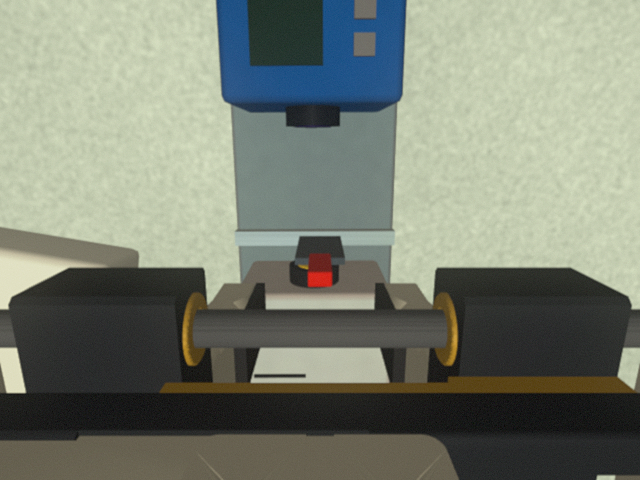

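The tab at (319,271) is centred between the fingers (264–376), and the second triangulation agrees. I'll descend and close.

Emit:
play_rows:
  commands:
    - [[0,0,0,0,0.05,2,4.5],[0,0,0,0,0.05,3.8,4.5],[0,0,0,0,0.05,4.7,4.5],[0,0,0,0,0.05,4.7,3],[0,0,0,0,0.05,4.7,1],[0,0,0,0,0.05,4.7,0.8],[0,0,0,0,0.05,4.7,0.8],[0,0,0,0,0.05,4.7,0.8]]

```text
clock: 5.52
tool_pos: [0.5746, 0.2127, 0.0907]
orientation: [-179.9, 0.0, -74.5]
force: [-0.6, -0.7, -0.5]
opening: 0.0171
gripper_force: 0.0
```

Emit:
play_rows:
  commands:
    - [[0,0,0,0,0,0,0.8],[0,0,0,0,0,0,0.8],[0,0,0,0,0,0,0.8],[0,0,0,0,0,0,0.8]]

```text
clock: 5.85
tool_pos: [0.5746, 0.2126, 0.0904]
orientation: [-179.9, 0.0, -74.5]
force: [-0.6, 1.3, 5.9]
opening: 0.0114
gripper_force: 30.0
```

Emit:
play_rows:
  commands:
    - [[0,0,0,0,0.4,0,0.8],[0,0,0,0,0.8,0,0.8],[0,0,0,0,1.2,0,0.8],[0,0,0,0,1.6,0,0.8],[0,0,0,0,2.0,0,0.8],[0,0,0,0,2.4,0,0.8],[0,0,0,0,2.8,0,0.8],[0,0,0,0,2.8,0,0.8]]

```text
clock: 6.52
tool_pos: [0.5467, 0.2048, 0.0903]
orientation: [-179.9, 0.0, -74.5]
force: [1.7, -0.7, 8.1]
opening: 0.0117
gripper_force: 30.0
```

Emit:
play_rows:
  commands:
    - [[0,0,0,0,0.2,0,0.8],[0,0,0,0,0.4,0,0.8],[0,0,0,0,0.5,0,0.8],[0,0,0,0,0.5,0,0.8]]

```text
clock: 6.85
tool_pos: [0.5422, 0.2035, 0.0903]
orientation: [-179.9, 0.0, -74.5]
force: [1.9, -0.7, 8.3]
opening: 0.0114
gripper_force: 30.0
```

Emit:
play_rows:
  commands:
    - [[0,0,0,0,0.15,0,0.8],[0,0,0,0,0.3,0,0.8],[0,0,0,0,0.3,0,0.8]]

```text
clock: 7.1
tool_pos: [0.5396, 0.2027, 0.0903]
orientation: [-179.9, 0.0, -74.5]
force: [3.4, -0.5, 6.8]
opening: 0.0113
gripper_force: 30.0
```

Emit:
play_rows:
  commands:
    - [[0,0,0,0,0.1,0,0.8],[0,0,0,0,0.2,0,0.8],[0,0,0,0,0.2,0,0.8]]

```text
clock: 7.35
tool_pos: [0.5394, 0.2028, 0.0904]
orientation: [-179.7, 0.0, -74.4]
force: [11.1, -1.9, 0.3]
opening: 0.0117
gripper_force: 30.0
```

Emit:
play_rows:
  commands:
    - [[0,0,0,0,0.1,0,0.8],[0,0,0,0,0.1,0,0.8],[0,0,0,0,-0.15,0,1.6],[0,0,0,0,-0.2,0,3],[0,0,0,0,-0.2,0,3],[0,0,0,0,-0.2,0,3],[0,0,0,0,-0.2,0,3]]

```text
clock: 7.93
tool_pos: [0.5385, 0.2024, 0.0891]
orientation: [179.9, -0.0, -74.5]
force: [0.1, 0.1, 0.3]
opening: 0.0299
gripper_force: 0.0
```

Emit:
play_rows:
  commands:
    - [[0,0,0,0,0,-2.5,3],[0,0,0,0,0,-6,3],[0,0,0,0,0,-9,3],[0,0,0,0,0,-10,3],[0,0,0,0,0,-10,3]]

```text
clock: 8.35
tool_pos: [0.5406, 0.2036, 0.193]
orientation: [-179.7, 0.1, -74.4]
force: [0.1, 0.8, -0.5]
opening: 0.0304
gripper_force: 0.0
```

```bash
python3 - <<'E'
from m import *
w=snap('wrist');s=snap('scene')
a=comp(w,'red',(320,260),150);b=comp(s,'red',(375,165),40)
if a and b:print(a[0],b[0],tri([(w,a[0][0]),(s,b[0][0])]))
mv([.602,-.090,.19],-98.5)
E
```

```text
(array([322.21963824, 242.79844961]), array([313, 231,  19,  23, 387], dtype=int32)) (array([367.5, 157.5]), array([367, 157,   2,   2,   4], dtype=int32)) (array([0.54034795, 0.19959822, 0.10609863]), np.float64(0.00021865884024080726))
at [0.5388 0.2026 0.1893] [ 1.7999e+02  3.0000e-02 -7.4480e+01] F [-0.2 -0.7 -1.2] open 0.03 row [0.    0.001 0.419] [29.89  1.74 -0.09] t 8.45
```

Emit:
play_rows:
  commands:
    - [[0,0,0.06,3,0.2,0,4.5],[0,0,0.12,7,0.4,0,4.5],[0,0,0.2,11,0.7,0,4.5],[0,0,0.27,15,0.9,0,4.5],[0,0,0.33,19,1.1,0,4.5],[0,0,0.38,23,1.4,0,4.5],[0,0,0.4,26.5,1.6,0,4.5],[0,0,0.419,29.9,1.75,0,4.5]]

```text
clock: 9.12
tool_pos: [0.6015, -0.0921, 0.1875]
orientation: [179.8, -0.0, -98.6]
force: [1.0, 0.6, -0.4]
opening: 0.0447
gripper_force: 0.0
```

Emit:
play_rows:
  commands:
    - [[0,0,0,0,0,0,4.5],[0,0,0,0,0,0,4.5],[0,0,0,0,0,0,4.5]]

```text
clock: 9.37
tool_pos: [0.6016, -0.0903, 0.1878]
orientation: [179.8, -0.0, -98.5]
force: [0.5, 0.3, 0.6]
opening: 0.0449
gripper_force: 0.0
```

```bash
python3 - <<'E'
from m import *
w=snap('wrist');s=snap('scene');t=snap('top');save(w,'w4.png')
c=lambda b:(b[0]+b[2]/2,b[1]+b[3]/2)
a=comp(w,'blue',(320,240),140);b=comp(s,'blue',(290,254),15);d=comp(t,'blue',(343,262),15)
print(a[:2],b[:1],d[:1])
print([(x['bbox'],x['conf']) for x in ctrl.find_in(w,'cell')[:2]])
if a and b:print(tri([(w,a[0][0]),(s,b[0][0])]))
if a and d:print(tri([(w,a[0][0]),(t,d[0][0])]))
mv([.596,-.129,.15],-98.5)
E
```

```text
[(array([319.48687351, 180.95942721]), array([314, 164,  12,  35, 419], dtype=int32)), (array([349.29516539, 374.98982188]), array([317, 363,  54,  19, 393], dtype=int32))] [(array([288.88888889, 254.66666667]), array([285, 253,   9,   5,  18], dtype=int32))] [(array([345.94117647, 262.76470588]), array([344, 261,   5,   4,  17], dtype=int32))]
[([311.6, 157.7, 14.9, 44.3], 0.68), ([310.9, 0.0, 22.0, 35.7], 0.32)]
(array([ 0.59453336, -0.12889461,  0.05844889]), np.float64(0.0013948527672948442))
(array([ 0.59330471, -0.13247413,  0.08626669]), np.float64(0.0027055760273491645))
at [ 0.6024 -0.089   0.1893] [179.98  -0.   -98.39] F [-0.4 -0.4  0.4] open 0.0449 row [ 0.    -0.     0.002] [4.05 0.05 3.93] t 9.57
```

View pics/w4.png

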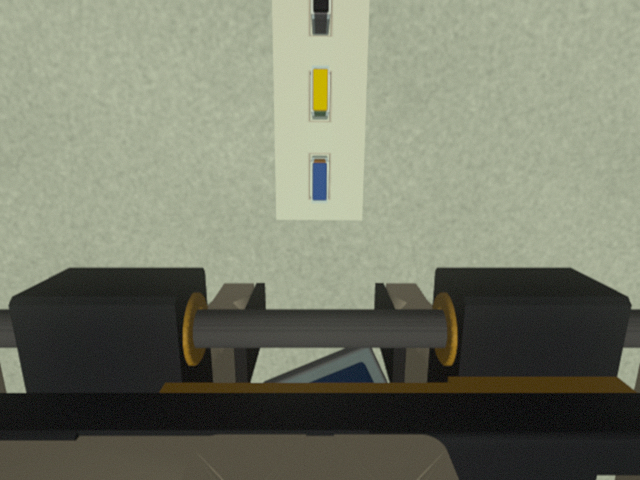

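The wrist view shows the blue cap at (319,181), with the rack's row running straight up the image, so the yaw is right. I'll move above the cell and check again lower down.

Emit:
play_rows:
  commands:
    - [[0,0,0,1,0,2,4.5],[0,0,0,1.5,0.03,4,4.5],[0,0,0,1.5,0.03,5,4.5],[0,0,0,1.5,0.03,5,4.5],[0,0,0,1.5,0.03,5,4.5],[0,0,0,1.5,0.03,5,4.5]]

```text
clock: 10.07
tool_pos: [0.6009, -0.1044, 0.1407]
orientation: [-179.9, 0.0, -98.4]
force: [0.2, -0.1, 0.6]
opening: 0.0449
gripper_force: 0.0
```

```bash
python3 - <<'E'
from m import *
obs=[];s=snap('scene');b=comp(s,'blue',(290,254),15)[0][0]
for i in range(3):
    w=snap('wrist');a=comp(w,'blue',(320,230),60)
    print(a[0],atz(w,a[0][0],.061),tri([(w,a[0][0]),(s,b)]))
m=mask(w,'blue');l=cv2.connectedComponents(m)[1];k=l==l[int(a[0][0][1]),int(a[0][0][0])]
v,u=np.where(k);P=np.array([[u_.mean() for u_ in [u[v==r]]]+[r] for r in range(v.min()+5,v.max()-4)]);Q=np.array([atz(w,q,.063)[:2] for q in P])
f=np.polyfit(Q[:,1],Q[:,0],1);print('cap yaw',-np.degrees(np.arctan(f[0])))
save(w,'w5.png');mv([.596,-.129,.024],-98.5)
E
```

```text
(array([322.68235294, 211.92941176]), array([316, 192,  15,  42, 595], dtype=int32)) [ 0.59555815 -0.1284029   0.061     ] (array([ 0.59498954, -0.12885495,  0.05967354]), np.float64(0.0008938632816093024))
(array([322.55630252, 212.28571429]), array([315, 192,  16,  42, 595], dtype=int32)) [ 0.59563192 -0.12822761  0.061     ] (array([ 0.59500591, -0.12874097,  0.0596365 ]), np.float64(0.0009834890414145486))
(array([322.26523888, 212.76441516]), array([315, 192,  15,  42, 607], dtype=int32)) [ 0.59567751 -0.128079    0.061     ] (array([ 0.59500739, -0.12863846,  0.05959485]), np.float64(0.0010541621383877468))
cap yaw -9.05865853242998
at [ 0.6006 -0.1046  0.1405] [-1.7991e+02  2.0000e-02 -9.8460e+01] F [-0.7 -1.  -0. ] open 0.0448 row [-0.002  0.     0.001] [ 2.49  0.12 11.65] t 10.27
```

View pics/w5.png

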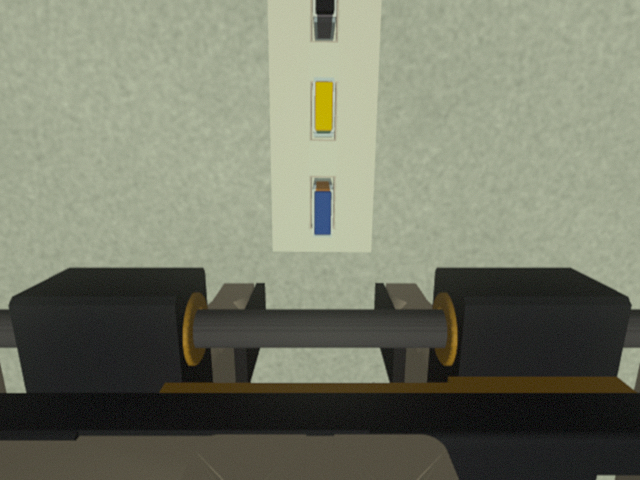

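The cell is measured at (0.5956, −0.1284) with the cap at z≈0.060, as expected. I'll descend onto the frosted faces.

Emit:
play_rows:
  commands:
    - [[0,0,0.004,1.3,0.14,2,4.5],[0,0,0.004,2.43,0.14,4.5,4.5],[0,0,0.004,2.43,0.14,7.5,4.5],[0,0,0.004,2.43,0.14,9.5,4.5],[0,0,0.004,2.43,0.14,10.8,4.5],[0,0,0.004,2.43,0.14,11.5,4.5],[0,0,0.004,2.43,0.14,11.5,4.5],[0,0,0.004,2.43,0.14,11.5,4.5]]

```text
clock: 10.93
tool_pos: [0.5956, -0.1287, 0.0251]
orientation: [-180.0, -0.0, -98.7]
force: [0.3, -1.2, 0.2]
opening: 0.045
gripper_force: 0.0
```

```bash
python3 - <<'E'
from m import *
mv([.5956,-.1284,.025],-98.7)
E
```

```text
at [ 0.5956 -0.1287  0.0251] [-1.7997e+02 -1.0000e-02 -9.8690e+01] F [ 0.3 -1.2  0.2] open 0.045 row [-0. -0.  0.] [-0.03  0.    0.01] t 10.93
```

Spot on. Closing slowly, then I'll lift slightly.

Emit:
play_rows:
  commands:
    - [[0,0,0,0,0,0,3],[0,0,0,0,0,0,2.2],[0,0,0,0,0,0,1.7],[0,0,0,0,0,0,1.5],[0,0,0,0,0,0,1.3],[0,0,0,0,0,0,1.0],[0,0,0,0,0,0,1.0],[0,0,0,0,0,0,1.0]]

```text
clock: 11.6
tool_pos: [0.5952, -0.1287, 0.0248]
orientation: [-180.0, 0.0, -98.7]
force: [-1.3, 0.6, 3.4]
opening: 0.0123
gripper_force: 30.0
```

Emit:
play_rows:
  commands:
    - [[0,0,0,0,0,0,1.0],[0,0,0,0,0,0,1.0],[0,0,0,0,0,0,1.0],[0,0,0,0,0,0,1.0]]

```text
clock: 11.93
tool_pos: [0.5952, -0.1287, 0.0248]
orientation: [-180.0, 0.0, -98.7]
force: [-1.8, 0.3, 4.8]
opening: 0.0123
gripper_force: 30.0
```

Emit:
play_rows:
  commands:
    - [[0,0,0,0,0,-0.8,1.0],[0,0,0,0,0,-2,1.0],[0,0,0,0,0,-4,1.0],[0,0,0,0,0,-7,1.0],[0,0,0,0,0,-10.5,1.0],[0,0,0,0,0,-14,1.0],[0,0,0,0,0,-16.5,1.0],[0,0,0,0,0,-17.5,1.0]]

```text
clock: 12.6
tool_pos: [0.5967, -0.129, 0.2045]
orientation: [-179.7, 0.0, -98.7]
force: [0.6, -0.8, 0.7]
opening: 0.0122
gripper_force: 30.0
```

```bash
python3 - <<'E'
from m import *
mv([.5873,.1821,.20],-74.4)
E
```

```text
at [ 0.5967 -0.129   0.2045] [-1.7965e+02  3.0000e-02 -9.8690e+01] F [ 0.6 -0.8  0.7] open 0.0122 row [-0.006 -0.001 -0.424] [-30.61   5.63   0.43] t 12.6
```

Emit:
play_rows:
  commands:
    - [[0,0,-0.05,-2.5,0.4,0,1.0],[0,0,-0.11,-6,1,0,1.0],[0,0,-0.17,-10,1.8,0,1.0],[0,0,-0.23,-14,2.5,0,1.0],[0,0,-0.29,-18,3.3,0,1.0],[0,0,-0.35,-22,4,0,1.0],[0,0,-0.4,-25,4.6,0,1.0],[0,0,-0.424,-27,5,0,1.0]]

```text
clock: 13.27
tool_pos: [0.5858, 0.1487, 0.199]
orientation: [180.0, 0.0, -74.1]
force: [0.2, -1.2, -0.1]
opening: 0.0124
gripper_force: 30.0
```

Emit:
play_rows:
  commands:
    - [[0,0,0,0,0,0,1.0],[0,0,0,0,0,0,1.0],[0,0,0,0,0,0,1.0],[0,0,0,0,0,0,1.0]]

```text
clock: 13.6
tool_pos: [0.5863, 0.1449, 0.1993]
orientation: [180.0, -0.0, -74.5]
force: [0.9, -0.2, -0.6]
opening: 0.0121
gripper_force: 30.0
```

```bash
python3 - <<'E'
from m import *
mv([.5873,.1821,.20],-74.4)
w=snap('wrist');s=snap('scene');t=snap('top');save(w,'w6.png')
c=lambda b:(b[0]+b[2]/2,b[1]+b[3]/2)
b=comp(s,'blue',(330,200),60);d=comp(t,'blue',(240,262),40);print([(x[0],x[1]) for x in b[:3]],[(x[0],x[1]) for x in d[:3]])
a=comp(w,'red',(320,300),150);print('red',a[:1])
E
```

```text
at [0.5863 0.1449 0.1993] [ 1.7996e+02 -1.0000e-02 -7.4480e+01] F [ 0.9 -0.2 -0.6] open 0.0121 row [ 0.001 -0.    -0.001] [-3.56 -1.09 -0.07] t 13.6
[(array([386.6, 195.9]), array([385, 194,   4,   5,  10], dtype=int32)), (array([383.75, 200.  ]), array([382, 199,   4,   4,   8], dtype=int32))] [(array([246.31281033, 248.59086395]), array([ 225,  226,   43,   44, 1007], dtype=int32))]
red []
```

View pics/w6.png

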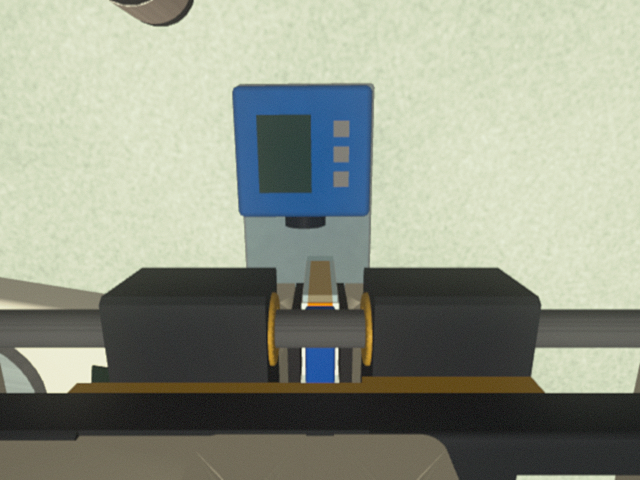

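The wrist view shows the cell held upright and centred at col 320, with its window edge from row 257 (bottom) to 303 (top), and the detector top at rows 85–216. I'll refine the detector pose from here and work out where the cell sits along tool x.

```bash
cat > det.py <<'E'
from m import *
def det(w,vr,ur,lim):
    m=cv2.morphologyEx(mask(w,'blue'),cv2.MORPH_CLOSE,np.ones((9,9)));m[lim:]=0;m[:,:200]=0;m[:,430:]=0
    E={k:[] for k in 'lrtb'}
    for v in range(*vr,4):
        x=np.where(m[v])[0];E['l'].append((x[0]-.5,v));E['r'].append((x[-1]+.5,v))
    for u in range(*ur,4):
        y=np.where(m[:,u])[0];E['t'].append((u,y[0]-.5));E['b'].append((u,y[-1]+.5))
    L={}
    for k,v in E.items():
        P=np.array([atz(w,q,.085)[:2] for q in v]);vx,vy,x,y=cv2.fitLine(P.astype(np.float32),cv2.DIST_HUBER,0,.001,.001).ravel()
        L[k]=(np.array([x,y]),np.array([vx,vy]));print(k,(np.degrees(np.arctan2(vy,vx))%180).round(2),end=' ')
    X=lambda a,b:(lambda s:L[a][0]+s[0]*L[a][1])(np.linalg.solve(np.c_[L[a][1],-L[b][1]],L[b][0]-L[a][0]))
    C=[X('l','t'),X('r','t'),X('r','b'),X('l','b')];c=np.mean(C,0)
    print([np.linalg.norm(C[i]-C[i-1]).round(4) for i in range(4)],'c',c)
    for yw in(15.3,15.6):
        y=np.radians(yw);print(yw,'beam',c+.0925*np.array([-np.sin(y),np.cos(y)]))
E
python3 - <<'E'
from det import *
w=snap('wrist');o=ctrl.get_obs();print(o['tool_pos'],o['orientation'])
det(w,(95,206),(250,360),235)
g=w['color'][240:312,316:325].mean(1).round().astype(int)
for r in range(0,72,2):print(240+r,g[r].tolist(),end='; ')
T=R.from_euler('xyz',o['orientation'],degrees=True)
for x in(.014,.016,.018):
  for z in(.019,-.031):print(x,z,proj(w,T.apply([x,0,z])+o['tool_pos']).round(1))
E
```

```text
[0.58663596 0.14488862 0.19962631] [ 1.79999322e+02 -1.39216796e-03 -7.44898226e+01]
l 105.91 r 105.95 t 15.5 b 15.57 [np.float32(0.0828), np.float32(0.0872), np.float32(0.0827), np.float32(0.0873)] c [0.6123905  0.09250383]
15.3 beam [0.58798226 0.18172539]
15.6 beam [0.58751543 0.18159637]
240 [128, 143, 140]; 242 [127, 142, 138]; 244 [129, 143, 139]; 246 [127, 143, 137]; 248 [127, 142, 138]; 250 [128, 143, 138]; 252 [128, 142, 138]; 254 [126, 140, 137]; 256 [114, 130, 124]; 258 [109, 126, 121]; 260 [111, 118, 107]; 262 [113, 96, 63]; 264 [114, 98, 66]; 266 [113, 97, 65]; 268 [113, 96, 65]; 270 [113, 97, 64]; 272 [114, 98, 66]; 274 [114, 97, 65]; 276 [114, 98, 65]; 278 [112, 97, 63]; 280 [113, 97, 64]; 282 [114, 97, 64]; 284 [113, 96, 63]; 286 [112, 97, 63]; 288 [114, 97, 65]; 290 [114, 96, 62]; 292 [112, 95, 62]; 294 [123, 107, 74]; 296 [159, 148, 112]; 298 [161, 150, 113]; 300 [160, 149, 114]; 302 [161, 120, 68]; 304 [237, 149, 10]; 306 [107, 75, 82]; 308 [35, 52, 81]; 310 [56, 55, 53]; 0.014 0.019 [319.8 257.7]
0.014 -0.031 [319.9 299.4]
0.016 0.019 [319.8 253.5]
0.016 -0.031 [319.9 293.8]
0.018 0.019 [319.8 249.3]
0.018 -0.031 [319.9 288.2]
```

```bash
python3 - <<'E'
from m import *
w=snap('wrist');he=np.array(w['hand_eye'])
T=np.eye(4);T[:3,:3]=R.from_euler('xyz',[-179.98,.01,-74.56],degrees=True).as_matrix();T[:3,3]=[.5795,.1936,.2268]
C=T@he;w['o'],w['R']=C[:3,3],C[:3,:3]
im=cv2.imread('pics/w2.png').astype(int)
g=im[:,350:360].mean(1).round().astype(int)
print('rows',[(r,g[r].tolist()) for r in list(range(136,150))+list(range(226,275,2))])
g=im[285:295].mean(0).round().astype(int);print('cols',[(c,g[c].tolist()) for c in list(range(256,268))+list(range(364,380))])
y=np.radians(15.6);ey=np.array([-np.sin(y),np.cos(y)]);ex=np.array([np.cos(y),np.sin(y)])
for n,u,z in(('det inner',(355,142.5),.085),('lamp inner254',(355,254),.085),('lamp258',(355,258),.085),('L',(261,290),.085),('R',(371,290),.085)):
    X=atz(w,u,z)[:2]-[.5875,.1816];print(n,(X@ex*1000).round(1),(X@ey*1000).round(1))
mv([.5875,.1816,.12],-74.4)
E
```

```text
rows [(136, [124, 78, 38]), (137, [124, 78, 38]), (138, [119, 76, 38]), (139, [114, 73, 39]), (140, [109, 71, 37]), (141, [100, 65, 38]), (142, [93, 71, 52]), (143, [100, 96, 82]), (144, [113, 117, 103]), (145, [115, 119, 106]), (146, [115, 119, 106]), (147, [114, 118, 105]), (148, [114, 119, 105]), (149, [116, 119, 105]), (226, [114, 120, 107]), (228, [107, 113, 102]), (230, [100, 108, 102]), (232, [154, 163, 148]), (234, [154, 163, 147]), (236, [158, 167, 151]), (238, [155, 164, 148]), (240, [154, 163, 148]), (242, [117, 124, 112]), (244, [113, 120, 108]), (246, [115, 122, 109]), (248, [115, 121, 108]), (250, [114, 121, 107]), (252, [109, 116, 105]), (254, [82, 93, 97]), (256, [81, 92, 97]), (258, [82, 93, 97]), (260, [83, 93, 98]), (262, [82, 92, 97]), (264, [82, 92, 97]), (266, [82, 93, 98]), (268, [82, 92, 98]), (270, [82, 92, 97]), (272, [82, 92, 98]), (274, [88, 99, 106])]
cols [(256, [159, 184, 177]), (257, [156, 181, 173]), (258, [134, 154, 152]), (259, [126, 143, 151]), (260, [136, 152, 159]), (261, [145, 161, 164]), (262, [154, 169, 167]), (263, [157, 172, 168]), (264, [156, 172, 168]), (265, [158, 173, 169]), (266, [156, 172, 168]), (267, [158, 174, 169]), (364, [154, 174, 170]), (365, [155, 174, 170]), (366, [155, 174, 170]), (367, [154, 174, 170]), (368, [148, 166, 165]), (369, [138, 156, 160]), (370, [126, 143, 151]), (371, [100, 112, 119]), (372, [106, 119, 117]), (373, [150, 174, 166]), (374, [163, 189, 180]), (375, [160, 185, 176]), (376, [159, 184, 177]), (377, [160, 186, 178]), (378, [160, 186, 178]), (379, [160, 185, 177])]
det inner -29.9 -50.4
lamp inner254 -31.5 32.6
lamp258 -31.5 35.8
L 41.8 61.8
R -44.6 62.0
at [0.5867 0.1451 0.1996] [-180.      0.    -74.48] F [ 0.1  0.5 -0.7] open 0.0122 row [-0.     0.    -0.001] [-3.5  -1.06  7.96] t 13.85
```

Emit:
play_rows:
  commands:
    - [[0,0,0,-1.2,-0.4,0,1.0],[0,0,0,-2.6,-0.8,0,1.0],[0,0,0,-3.42,-1.03,0,1.0],[0,0,0,-3.42,-1.03,1.5,1.0],[0,0,0,-3.42,-1.03,4,1.0],[0,0,0,-3.42,-1.03,6.5,1.0],[0,0,0,-3.42,-1.03,8,1.0],[0,0,0,-3.42,-1.03,8,1.0]]

```text
clock: 14.52
tool_pos: [0.5851, 0.1814, 0.1157]
orientation: [179.7, -0.1, -74.4]
force: [-0.7, -0.1, -0.0]
opening: 0.0122
gripper_force: 30.0
```

```bash
python3 - <<'E'
from m import *
mv([.5874,.1807,.054],-74.4)
E
```

```text
at [0.5851 0.1814 0.1157] [ 1.7965e+02 -7.0000e-02 -7.4410e+01] F [-0.7 -0.1 -0. ] open 0.0122 row [ 0.006 -0.001 -0.   ] [ 0.12 -0.24  6.17] t 14.52
```

Emit:
play_rows:
  commands:
    - [[0,0,0,0,0,0,1.0],[0,0,0,0,0,0,1.0],[0,0,0,0,0,0,1.0],[0,0,0,0,0,0,1.0]]

```text
clock: 14.85
tool_pos: [0.588, 0.182, 0.121]
orientation: [-179.9, 0.0, -74.4]
force: [-0.2, -0.2, -0.6]
opening: 0.0125
gripper_force: 30.0
```

```bash
python3 - <<'E'
from m import *
mv([.5874,.1807,.054],-74.4)
E
```

```text
at [0.588 0.182 0.121] [-1.7987e+02  3.0000e-02 -7.4400e+01] F [-0.2 -0.2 -0.6] open 0.0125 row [-0.002  0.001 -0.   ] [0.12 0.11 6.7 ] t 14.85
```

Emit:
play_rows:
  commands:
    - [[0,0,0,0.05,0.05,1.2,1.0],[0,0,0,0.05,0.05,2.4,1.0],[0,0,0,0.05,0.05,3.6,1.0],[0,0,0,0.05,0.05,4.8,1.0],[0,0,0,0.05,0.05,5.8,1.0],[0,0,0,0.05,0.05,6.4,1.0],[0,0,0,0.05,0.05,6.65,1.0],[0,0,0,0.05,0.05,6.65,1.0]]

```text
clock: 15.52
tool_pos: [0.5869, 0.1808, 0.0528]
orientation: [180.0, -0.0, -74.4]
force: [0.0, -0.5, -0.4]
opening: 0.0127
gripper_force: 30.0
```

Emit:
play_rows:
  commands:
    - [[0,0,0,0,0,0,1.0],[0,0,0,0,0,0,1.0],[0,0,0,0,0,0,1.0],[0,0,0,0,0,0,1.0]]

```text
clock: 15.85
tool_pos: [0.5872, 0.181, 0.0536]
orientation: [-180.0, 0.0, -74.4]
force: [-0.2, 0.8, -1.7]
opening: 0.0125
gripper_force: 30.0
```

```bash
python3 - <<'E'
from m import *
mv([.5874,.1807,.054],-74.4)
w=snap('wrist');mv([.5874,.1807,.054],-74.4);save(w,'w7.png');s=snap('scene');save(s,'s7.png')
a=cv2.imread('pics/s7.png')[130:260,310:440];cv2.imwrite('pics/s7c.png',cv2.resize(a,None,fx=4.4,fy=4.4,interpolation=cv2.INTER_CUBIC))
E
```

```text
at [0.5872 0.181  0.0536] [-1.7995e+02  2.0000e-02 -7.4420e+01] F [-0.2  0.8 -1.7] open 0.0125 row [-0.001  0.    -0.   ] [ 0.04 -0.01 -0.04] t 15.85
at [0.5872 0.181  0.0535] [-1.7996e+02  1.0000e-02 -7.4410e+01] F [-0.5 -0.2  0.9] open 0.0127 row [-0.001  0.    -0.   ] [ 0.03 -0.02 -0.05] t 15.9
```

View pics/w7.png

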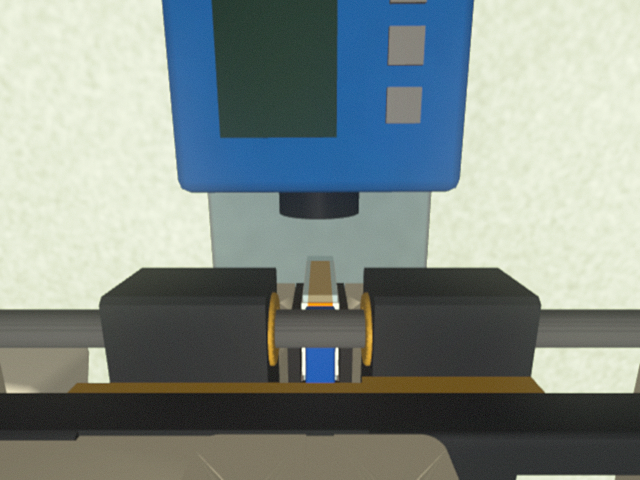

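View pics/s7c.png

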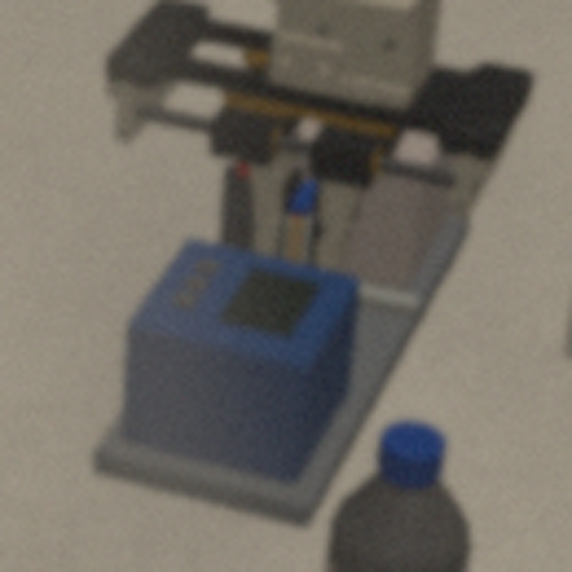

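The wrist view shows the lens centred at col 318.5, the housing at 320 and the cell at 320, so x is centred. The scene view shows the cell (blue cap, amber) between the housings, clear of the opened tab. One last numeric check along the beam.

```bash
python3 - <<'E'
from m import *
w=snap('wrist');y=np.radians(15.6);ey=np.array([-np.sin(y),np.cos(y),0]);B=np.array([.5875,.1816,0])
im=w['color'].astype(int)
g=im[:,314:323].mean(1).round().astype(int);h=im[:,370:400].mean(1).round().astype(int)
print('lens',[(r,g[r].sum()) for r in range(184,222,2)]);print('inner',[(r,h[r].tolist()) for r in range(182,198,2)])
for n,a,z in(('det inner top',-.05,.085),('lens face top',-.04,.075),('lens face mid',-.04,.06),('lens face bottom',-.04,.045),('cell win bottom',-.016,.035),('cell win top',-.016,.085)):print(n,proj(w,B+ey*a+[0,0,z]).round(1))
g=g[250:300];print([(250+i,g[i].tolist()) for i in range(0,50,3)])
mv([.5874,.1807,.054],-74.4)
E
```

```text
lens [(184, np.int64(292)), (186, np.int64(282)), (188, np.int64(271)), (190, np.int64(246)), (192, np.int64(192)), (194, np.int64(169)), (196, np.int64(171)), (198, np.int64(169)), (200, np.int64(171)), (202, np.int64(169)), (204, np.int64(169)), (206, np.int64(170)), (208, np.int64(174)), (210, np.int64(171)), (212, np.int64(170)), (214, np.int64(176)), (216, np.int64(171)), (218, np.int64(189)), (220, np.int64(442))]
inner [(182, [45, 101, 159]), (184, [45, 97, 153]), (186, [46, 94, 148]), (188, [46, 92, 143]), (190, [43, 80, 123]), (192, [105, 124, 130]), (194, [140, 157, 151]), (196, [138, 155, 150])]
det inner top [318.1 193.9]
lens face top [318.2 219.3]
lens face mid [318.4 211.9]
lens face bottom [318.5 205.7]
cell win bottom [318.6 254.9]
cell win top [318.2 295.8]
[(250, [142, 158, 150]), (253, [142, 157, 151]), (256, [127, 145, 139]), (259, [123, 141, 135]), (262, [125, 106, 69]), (265, [125, 108, 72]), (268, [125, 107, 70]), (271, [126, 108, 71]), (274, [126, 108, 72]), (277, [126, 108, 71]), (280, [126, 108, 71]), (283, [125, 107, 70]), (286, [125, 107, 70]), (289, [125, 107, 69]), (292, [124, 105, 68]), (295, [160, 145, 106]), (298, [179, 165, 125])]
at [0.587  0.1809 0.0533] [-1.7998e+02  1.0000e-02 -7.4420e+01] F [ 0.  -0.1  0. ] open 0.0122 row [-0.  0. -0.] [ 0.03 -0.03 -0.07] t 16.0
```

Emit:
play_rows:
  commands:
    - [[0,0,0,0,-0.04,-0.06,1.0],[0,0,0,0,-0.04,-0.06,1.0],[0,0,0,0,-0.04,-0.06,1.0],[0,0,0,0,-0.04,-0.06,1.0],[0,0,0,0,-0.04,-0.06,1.0],[0,0,0,0,-0.04,-0.06,1.0],[0,0,0,0,-0.04,-0.06,1.0],[0,0,0,0,-0.04,-0.06,1.0]]

```text
clock: 16.67
tool_pos: [0.5873, 0.181, 0.0536]
orientation: [180.0, 0.0, -74.4]
force: [-0.0, 0.7, 0.3]
opening: 0.0122
gripper_force: 30.0
```

```bash
python3 - <<'E'
from m import *
mv([.5874,.1807,.054],-74.4)
print(ctrl.close_job())
E
```

```text
at [0.5873 0.181  0.0536] [180.     0.   -74.42] F [-0.   0.7  0.3] open 0.0122 row [ 0.  0. -0.] [ 0.03 -0.   -0.04] t 16.67
the job is handed in; nothing more can be done
None
```

I slid the shutter open to its stop, and the blue-capped cell is now held upright by its frosted faces midway between the lenses, within about 1 mm of the beam by my own measurements. The job was handed in at 16.7 s; no verdict came back.

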